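# Rubber roller hardness check in the print studio

## Task

Lay the black rubber roller with the white ring by its two axle ends in the V-rests of the empty blue test cradle and let go of it. Then lift the dial durometer out of its stand by its orange grip and hold it upright with its round foot on top of the roller at the white ring, pressed down lightly so that the lower edge of the sprung grip stands in the green band and is not down on the stop. Finish while still holding it pressed like that, so the reading can be taken, and leave everything else on the bench where it is.

Things in the scene. Friction and masses are not known exactly. Their poses are not given: they have to be found in the camera images.
- roller: Spare brayer roller: black rubber cylinder 50 mm diameter, 100 mm long; a 12 mm steel axle sticks out 20 mm at each end (140 mm over all); 0.3 to 0.5 kg. Origin at its very centre, on the axle line; y runs along the axle. A white ring 6 mm wide goes round the rubber, 25 mm from the centre towards +y. It starts in the tray.
- roller_mark (a point): The point on the roller's axle line inside the white ring (25 mm from the roller's centre). The spot to gauge is the top of the rubber, 25 mm straight above this point.
- tray: Fixed plywood board 84 x 120 x 8 mm the roller starts on, lying along the tray's y with its centre 33 mm above the bench. Four chocks 10 mm high near the roller's ends (36 to 50 mm from the middle) keep it from rolling; room for fingers on both sides at the middle. Origin: centre of its underside.
- cradle: Fixed blue base 90 x 170 x 10 mm with two steel posts 120 mm apart along its y, each with an upward V-head (90 degrees, 10 mm thick, mouth 37 mm wide, arms up to 85 mm above the bench; 110 mm between the heads). The roller's axle ends lie in the Vs, the rubber between the posts with 5 mm to spare at each end; either way round. Origin: centre of its underside.
- cradle_seat (a point): Where the roller's centre is when it lies home in both Vs: midway between the V-heads, 75 mm above the bench. y runs from post to post, along the roller's axle.
- gauge_stand: Fixed grey open-topped holder in which the durometer stands upright: dark foot plate 60 x 90 x 6 mm, pocket 38 x 74 mm outside, 44 mm high, 5 mm walls; the foot of the durometer stands 6 mm above the bench. The dial case drops in with about 2 mm play at the faces and 4 mm at the ends: lift it straight up at least 45 mm to clear. Origin: centre of its underside.
- durometer: Dial hardness gauge, 0.30 kg, 140 mm tall, upright along z. Origin: fixed to the grip, on the axis, at the foot's underside while unpressed. Foot 18 mm diameter, 10 mm high; dial case 56 mm diameter, 24 mm thick (x), centred 46 mm up; stem; orange grip 30 (x) by 34 mm (y) from 92 to 140 mm up, black collar edge at 88 mm. Pressed down, the grip slides up to 12 mm down the stem against a spring.
- durometer_grip (a point): Point on the axis inside the orange grip, 118 mm above the durometer's origin: a good height to pinch it, across its x (30 mm) or its y (34 mm).
- durometer_foot (a point): Centre of the flat underside of the durometer's foot (moves with the dial head, not with the grip).
- durometer_head (a joint): How far the grip has slid down over the stem, in m: 0 free, 0.012 hard on the stop. The collar's edge is in the green band of the stem from 0.002 to 0.010. The foot then presses with about 3.8 N (just moving) to 9.8 N (at the stop), 0.5 N per mm.
- brayer: Bystander: hand roller with a red handle, about 190 x 105 x 40 mm, lying on the black ink slab. Origin: under its roller.
- ink_tin: Bystander: ink tin with a blue label, 72 mm diameter, 55 mm high. Origin: centre of its underside.
- ink_jar: Bystander: jar with a yellow label and black cap, 56 mm diameter, 75 mm high. Origin: centre of its underside.
- cup: Bystander: clear plastic cup, 76 mm diameter, 85 mm high. Origin: centre of its underside.
- ink_knife: Bystander: ink knife (spatula), 200 mm long, lying flat. Origin: centre of its underside.
- lino_block: Bystander: carved lino block on wood, 70 x 95 x 22 mm, lying flat. Origin: centre of its underside.
- gouge: Bystander: carving gouge with a wooden handle, 113 mm long, 22 mm thick, lying flat. Origin: under the middle.

How it is judged (in metres and radians):
On the way:
1. the roller lies home in both V-rests of the cradle, let go (horizontal distance between roller and cradle_seat below 0.009 m and z of roller in the frame of cradle_seat between -0.004 and 0.004 m and angle between the y axis of roller and the y axis of cradle_seat, either way round below 0.06 rad and contact force between the fingers and roller below 0.1 N), for 0.2 s.
At the end, for the whole second after the job is handed in: Roller still in both Vs, untouched (9 mm plan, 4 mm height, 3.4 degrees); durometer still held by the fingers, upright within 5 degrees, foot within 7 mm of the top of the white ring, pressing 3 to 11 N, grip slid down 1.5 to 10.8 of 12 mm, clear of the cradle (all of step 1 and horizontal distance between durometer_foot and roller_mark below 0.007 m and angle between durometer's own z axis and vertical below 0.09 rad and contact force between durometer and roller between 3 and 11 N and value of joint durometer_head between 0.0015 and 0.0108 m and contact force between the fingers and durometer above 1 N and contact force between durometer and cradle below 0.1 N and linear speed of roller below 0.02 m/s); the arm keeps its last pose, push and grip.
It fails at once if the durometer is rammed onto the roller (over 25 N) (contact force between durometer and roller above 25 N).
It fails at once if a bystander is moved by more than 30 mm (distance of any of brayer, ink_tin, ink_jar, cup, ink_knife, lino_block, gouge from where it was at the start of the episode above 0.03 m).
It also fails if it takes over 58 s, if anything falls off the work surface, if the arm or the gripper's body presses on something with over 40 N, if the wrist force passes 120 N, or if a joint passes its speed limit or range.

## Robot

A 7-joint arm with a two-finger parallel gripper is mounted at the origin on the work surface. World frame = base frame: x ahead of the robot, y to its left, z up, the work surface at z = 0. Lengths are in mm, angles in rad, forces in N, time in s.
With the tool pointing down it reaches from about 425 to 825 mm from the base axis. Payload 3.6 kg.
Tool frame: the origin (TCP) lies midway between the tips of the shut fingers; the grasp point (between the pads) lies 19 mm behind it; x points along the fingers, z is the direction in which the jaws open and shut, and the axes are right-handed (so a half turn about x gives the same grasp; the last joint's range is limited). The gripper opens to 93 mm and grips with 3 to 60 N. Pads are 15 mm wide; open, the fingers measure 128 mm over their backs; the gripper's body (75 mm by 188 mm) begins 65 mm behind the grasp point.
Start: joints at [1.137, 0.615, -0.013, 1.423, 0.008, 1.103, -0.04], TCP at [257.195, -596.919, 218.64] pointing down, gripper open.
Joint ranges: [-3.12, 3.12], [-0.3, 2.06], [-1.34, 1.32], [0.26, 2.42], [-1.36, 4.5], [0.01, 1.98], [-2.84, 2.84]. Speed limits (rad/s): [2.79, 2.79, 3.14, 3.14, 3.14, 3.14, 3.14].

## Interface

Orientations are given as a unit quaternion [w, x, y, z].
In Python, from rig import env gives the robot as it stands.
- The arm moves only by the tool arm_command, never from a script. Its argument "steps" is a list of rows, each an object with "delta_pos": the shift along the world's x, y, z in m, a list of three; "turn": the turn about the world's z in rad. A call has 1 to 8 rows; each row shifts and turns the commanded pose from where the row before left it; what a row does not reach is not made up. A row lasts 1/12 s, in which the tool goes at most 41.7 mm and 7.16 degrees, less where a joint would pass 70% of its speed; a pose out of reach is approached as far as the arm can. A call with a gripper value outside its range is refused whole. "gripper" is the opening, from 0 (shut) to 1 (fully open), set as the call begins (left out, the last holds). The fingers move at their own pace and stop on an object; "squeeze" is the grip in N (left out, the last holds). Time passes only in rows, so rows that do not move let the fingers close. It gives the time, the measured TCP pose, the force and the opening at its end, in the units of the state.
- env.observe(): the state, without advancing time (a new reading comes with each control period).
- env.read_camera(name): name is "scene" or "side" or "wrist"; returns a dict with "img" (420x560x3 uint8, red, green, blue), "vertical_fov" (degrees; the focal length in pixels is half the picture's height over the tangent of half this angle, whatever the lens; pixels are square), "cx", "cy" (the principal point, pixels), "R" (3x3) and "t" (3): a world point X has camera coordinates R X + t; the wrist camera has in their place "hand_eye" (4x4, takes a point from camera to tool coordinates, whose origin is the TCP and whose axes are the tool frame's). Camera axes: x right, y down, z forward; pixel columns grow to the right and rows downward; lengths in mm; the calibration is good to about 2 mm. The wrist camera is an equidistant fisheye: a pixel r from the principal point sees the ray r / f radians off the axis. A picture is of the moment at which its call begins: read the wrist's pose just before it. There is no depth.
- env.job_done(): hands the job in, once; it reports no verdict.
The state is a dict: "time": time; "qpos": joint angles; "qd": joint speeds; "joint_torque": joint torques, N m; "eef_pos": TCP position; "tool_rot": TCP orientation; "contact_force": force on the tool from outside, world axes, zero at the start; "torque": the same for the moment, N m; "opening": finger opening in mm.
Only numpy, scipy, OpenCV 4.12 (cv2) and the standard library are available. Lean on these libraries where they do the work, as an engineer would, in place of code of your own. Each camera call takes 0.05 s, during which the arm holds its last target.

## Working session

There is one attempt and no reset: what is moved stays moved. The work goes in short steps, Python scripts to look and compute and a tool call to move; the robot and the scene stay as the last step left them, time stands still between calls to the robot, and variables do not carry over. Pictures are saved under pics/ and viewed, and the job is handed in when it is done.

Besides the shell and the picture viewer there is one more tool, called as name(argument=value, ...) on one line, values as JSON. arm_command: Moves the arm, as the interface text tells. Its arguments: {"type":"object","properties":{"steps":{"type":"array","items":{"type":"object","properties":{"delta_pos":{"type":"array","items":{"type":"number"}},"turn":{"type":"number"}}}},"gripper":{"type":"number"},"squeeze":{"type":"number"}},"required":["steps"]}

```bash
ls; mkdir -p pics; python3 - <<'E'
from rig import env
import cv2
print(env.observe())
for n in ["scene","side","wrist"]:
    c=env.read_camera(n); cv2.imwrite(f"pics/{n}0.png",c["img"][:,:,::-1]); print(n,{k:v for k,v in c.items() if k!="img"})
E
```

```text
pics
{'time': 0.0, 'qpos': array([ 1.13751573,  0.61592812, -0.01262522,  1.42486461,  0.00813026,
        1.10339716, -0.04037296]), 'qd': array([ 0.00118844,  0.00052964,  0.00049355, -0.00032039, -0.00199901,
        0.00099866,  0.00184101]), 'joint_torque': array([ 9.06150376e-06, -4.58938873e+01,  2.09247172e-01, -1.65745568e+01,
       -6.09994959e-02,  2.05351337e-02,  2.11276183e-04]), 'eef_pos': array([ 256.87227038, -596.24152609,  217.48674635]), 'tool_rot': array([ 0.58994766,  0.38914181,  0.59147407, -0.38818659]), 'contact_force': array([ 0.42086761,  0.28696963, -0.29588713]), 'torque': array([ 0.00508961,  0.00972337, -0.04340368]), 'opening': 92.79707862670047}
scene {'vertical_fov': 55.67017957436656, 'cx': 278.2413996929509, 'cy': 212.59451655880304, 'R': array([[ 0.03249316,  0.99932907,  0.0168999 ],
       [ 0.73981004, -0.01267877, -0.67269633],
       [-0.67203073,  0.03436074, -0.73972565]]), 't': array([   4.76048768, -376.37171884, 1433.37577008])}
side {'vertical_fov': 46.63651754237641, 'cx': 280.4451861050226, 'cy': 216.0729836530455, 'R': array([[-0.76059123, -0.64914514, -0.01056233],
       [-0.42779941,  0.51334946, -0.74394892],
       [ 0.488353  , -0.56132247, -0.66815301]]), 't': array([432.21459921, 336.20966443, 919.32716572])}
wrist {'vertical_fov': 65.70646984690485, 'cx': 281.88364138480597, 'cy': 212.0531568129174, 'hand_eye': array([[ 8.79915102e-04, -2.49140091e-01,  9.68467057e-01,
        -1.68288417e+02],
       [ 3.54776110e-04, -9.68467293e-01, -2.49140474e-01,
         6.93785393e+01],
       [ 9.99999550e-01,  5.62811441e-04, -7.63780045e-04,
         3.22481985e-01],
       [ 0.00000000e+00,  0.00000000e+00,  0.00000000e+00,
         1.00000000e+00]])}
```

View pics/scene0.png

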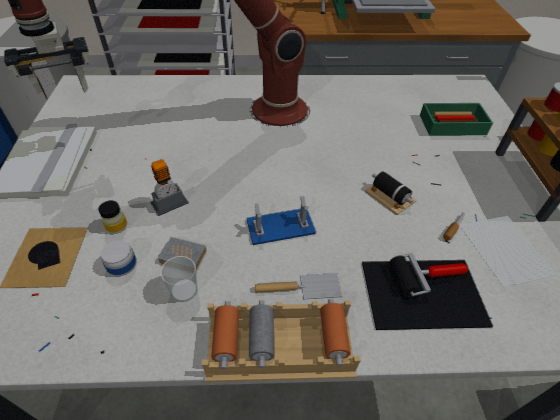

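View pics/side0.png

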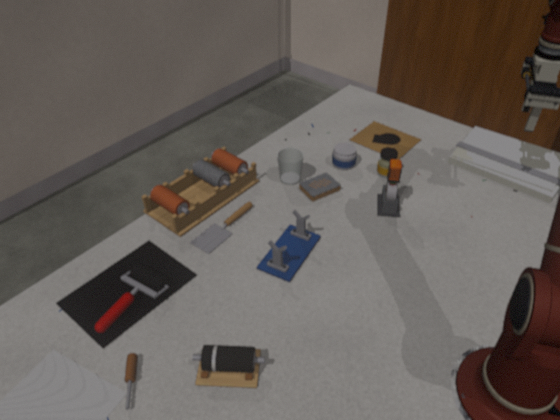

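View pics/wrist0.png

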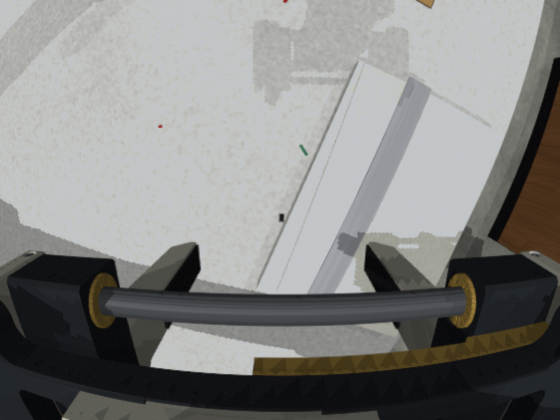

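The scene picture shows the roller at about (392,188) with its white ring towards the +y/right end, the cradle at (281,222) and the durometer at (165,185). The side view shows the same objects at (230,360), (290,250) and (394,185). Next I'll enlarge each of them.

```bash
cat > h.py <<'E'
import numpy as np, cv2
from rig import env
def f(c): return 210/np.tan(np.radians(c["vertical_fov"])/2)
def ray(c,u,v):
    d=np.array([(u-c["cx"])/f(c),(v-c["cy"])/f(c),1.]); R=c["R"]; return -R.T@c["t"], R.T@d/np.linalg.norm(d)
def plane(c,u,v,z):
    o,d=ray(c,u,v); return o+d*(z-o[2])/d[2]
def proj(c,X):
    p=c["R"]@np.array(X,float)+c["t"]; return np.array([c["cx"]+f(c)*p[0]/p[2],c["cy"]+f(c)*p[1]/p[2]])
def two(c1,p1,c2,p2):
    o1,d1=ray(c1,*p1);o2,d2=ray(c2,*p2)
    A=np.stack([d1,-d2],1); s=np.linalg.lstsq(A,o2-o1,rcond=None)[0]
    a=o1+d1*s[0];b=o2+d2*s[1]; return (a+b)/2,np.linalg.norm(a-b)
from scipy.spatial.transform import Rotation as Ro
def wray(c,st,u,v):
    du,dv=u-c["cx"],v-c["cy"]; r=np.hypot(du,dv); th=r/f(c)
    d=np.array([np.sin(th)*du/max(r,1e-9),np.sin(th)*dv/max(r,1e-9),np.cos(th)])
    q=st["tool_rot"]; R=Ro.from_quat([q[1],q[2],q[3],q[0]]).as_matrix(); H=np.array(c["hand_eye"])
    return R@H[:3,3]+st["eef_pos"], R@H[:3,:3]@d
def wplane(c,st,u,v,z):
    o,d=wray(c,st,u,v); return o+d*(z-o[2])/d[2]
def crop(c,x0,y0,x1,y1,k,name):
    im=cv2.resize(c["img"][y0:y1,x0:x1,::-1],None,fx=k,fy=k,interpolation=cv2.INTER_CUBIC); cv2.imwrite("pics/"+name,im)
def pose():
    s=env.observe(); q=s["tool_rot"]; R=Ro.from_quat([q[1],q[2],q[3],q[0]]).as_matrix()
    print("t",s["time"],"pos",s["eef_pos"].round(1),"x",R[:,0].round(3),"z",R[:,2].round(3),"F",np.round(s["contact_force"],1),"op",round(s["opening"],1)); return s
E
python3 - <<'E'
from h import *
s=env.read_camera("scene"); d=env.read_camera("side")
a=[ (s,(355,160,425,220)),(s,(235,190,325,250)),(s,(140,150,200,220)),(d,(185,330,275,390)),(d,(250,205,330,285)),(d,(370,145,415,220))]
rows=[cv2.resize(c["img"][y0:y1,x0:x1,::-1],(266,280),interpolation=cv2.INTER_CUBIC) for c,(x0,y0,x1,y1) in a]
cv2.imwrite("pics/m1.png",np.vstack([np.hstack(rows[:3]),np.hstack(rows[3:])]))
pose()
E
```

```text
t 0.25 pos [ 257.1 -596.6  218.1] x [-0.     0.001 -1.   ] z [ 0.396 -0.918 -0.001] F [ 0.2  0.  -1. ] op 92.9
```

View pics/m1.png

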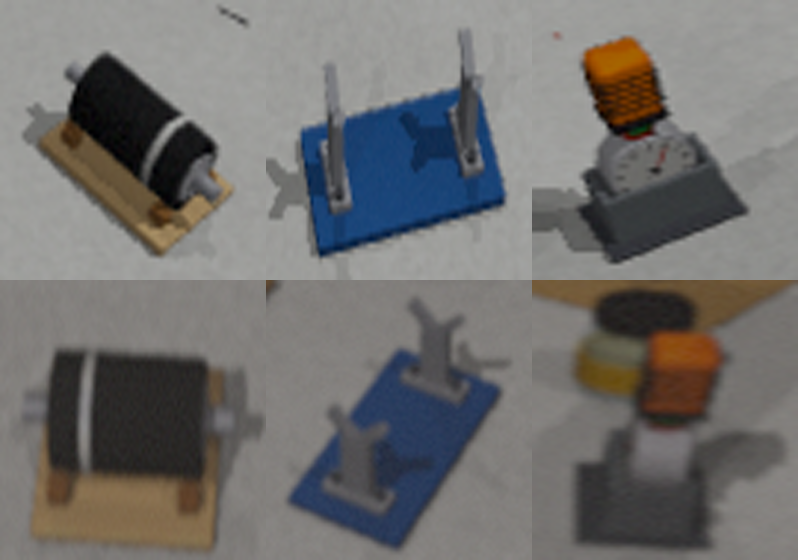

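```bash
python3 - <<'E'
from h import *
s=env.read_camera("scene"); d=env.read_camera("side")
for n,p,q in [("axA",(374,175.4),(260,360)),("axB",(409.5,200.7),(196.8,356.8))]:
    print(n,plane(s,*p,33).round(1),plane(d,*q,33).round(1),two(s,p,d,q))
# cradle
for c,box in [(s,(235,190,325,250)),(d,(250,205,330,285))]:
    x0,y0,x1,y1=box; h=cv2.cvtColor(c["img"],cv2.COLOR_RGB2HSV)[y0:y1,x0:x1]
    m=((h[...,0]>100)&(h[...,0]<125)&(h[...,1]>130)).astype(np.uint8)
    ys,xs=np.nonzero(m); P=np.array([plane(c,x+x0,y+y0,10)[:2] for x,y in zip(xs,ys)],np.float32)
    print("cradle",cv2.minAreaRect(P),len(xs))
# orange grip
for c,box in [(s,(140,150,200,220)),(d,(370,145,415,220))]:
    x0,y0,x1,y1=box; h=cv2.cvtColor(c["img"],cv2.COLOR_RGB2HSV)[y0:y1,x0:x1]
    m=((h[...,0]<15)&(h[...,1]>180)&(h[...,2]>80)).astype(np.uint8)
    ys,xs=np.nonzero(m); ctr=(xs.mean()+x0,ys.mean()+y0); print("grip",ctr,plane(c,*ctr,124).round(1),len(xs))
    if c is s:p=ctr
    else: print(two(s,p,d,ctr))
E
```

```text
axA [397.7 259.   33. ] [394.6 263.8  33. ] (array([395.39145073, 261.26000437,  30.03697602]), np.float64(2.7128475763229654))
axB [500.7 336.4  33. ] [493.5 337.9  33. ] (array([496.29224337, 337.52002101,  28.99044457]), np.float64(2.1859329226190827))
cradle ((562.490966796875, -17.165557861328125), (92.20291900634766, 166.69090270996094), 11.676318168640137) 1380
cradle ((551.88232421875, -13.598236083984375), (84.06133270263672, 163.68350219726562), 11.962318420410156) 841
grip (np.float64(161.2872340425532), np.float64(172.1595744680851)) [ 477.2 -319.6  124. ] 94
grip (np.float64(395.22222222222223), np.float64(165.59259259259258)) [ 467.3 -339.2  124. ] 108
(array([ 467.39849384, -327.48160659,  123.29862153]), np.float64(16.639073857541046))
```

Rough results:

| Object | Position | Orientation |
|---|---|---|
| Roller | (447, 299) | Axle about 37° |
| Cradle | (557, -15) | About 12° |
| Durometer | (467, -328) | Not yet measured |

I'll go to the durometer first, since it's on the way, for a close wrist view.

arm_command(steps=[{"delta_pos":[0.024,0.031,0.004]},{"delta_pos":[0.024,0.031,0.004]},{"delta_pos":[0.024,0.031,0.004]},{"delta_pos":[0.024,0.031,0.004]},{"delta_pos":[0.024,0.031,0.004]},{"delta_pos":[0.024,0.031,0]},{"delta_pos":[0.024,0.031,0]},{"delta_pos":[0.024,0.031,0]}])

```text
validation failed for argument at $.st...
```

arm_command(steps=[{"delta_pos":[0.018,0.022,0]},{"delta_pos":[0,0,0]},{"delta_pos":[0,0,0]}])

```text
validation failed for argument at $.st...
```

```bash
python3 - <<'E'
from h import *
s=pose(); c=env.read_camera("wrist"); cv2.imwrite("pics/w1.png",c["img"][:,:,::-1]); np.save("w1.npy",c,allow_pickle=True)
E
```

```text
t 0.35 pos [ 257.1 -596.8  218.4] x [-0.     0.001 -1.   ] z [ 0.396 -0.918 -0.001] F [-0.4  0.7 -1.1] op 92.8
```

View pics/w1.png

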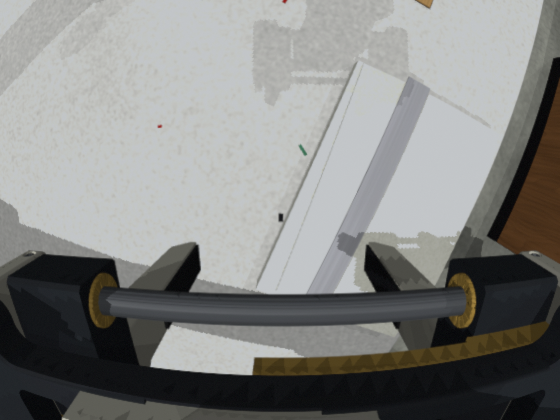

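The move was refused, so the arm hasn't moved and the wrist picture is the same as before. Each row probably needs a turn value.

arm_command(steps=[{"delta_pos":[0.024,0.031,0.004],"turn":0.0},{"delta_pos":[0.024,0.031,0.004],"turn":0.0},{"delta_pos":[0.024,0.031,0.004],"turn":0.0},{"delta_pos":[0.024,0.031,0.004],"turn":0.0},{"delta_pos":[0.024,0.031,0.004],"turn":0.0},{"delta_pos":[0.024,0.031,0.0],"turn":0.0},{"delta_pos":[0.024,0.031,0.0],"turn":0.0},{"delta_pos":[0.024,0.031,0.0],"turn":0.0}])

```text
time: 1.07
eef_pos: [450.2, -347.4, 239.1]
tool_rot: [0.591, 0.389, 0.59, -0.389]
contact_force: [0.2, -0.3, 0.5]
opening: 92.7
```

arm_command(steps=[{"delta_pos":[0.018,0.022,0.0],"turn":0.0},{"delta_pos":[0.0,0.0,0.0],"turn":0.0}])

```text
time: 1.23
eef_pos: [473.1, -318.7, 238.9]
tool_rot: [0.594, 0.387, 0.593, -0.382]
contact_force: [1.0, 0.8, 0.1]
opening: 93.1
```

```bash
python3 - <<'E'
from h import *
s=pose(); c=env.read_camera("wrist"); cv2.imwrite("pics/w2.png",c["img"][:,:,::-1])
import pickle; pickle.dump((s,c),open("w2.pkl","wb"))
E
```

```text
t 1.2333 pos [ 473.1 -318.7  238.9] x [ 0.004  0.005 -1.   ] z [ 0.408 -0.913 -0.003] F [1.  0.8 0.1] op 93.1
```

View pics/w2.png

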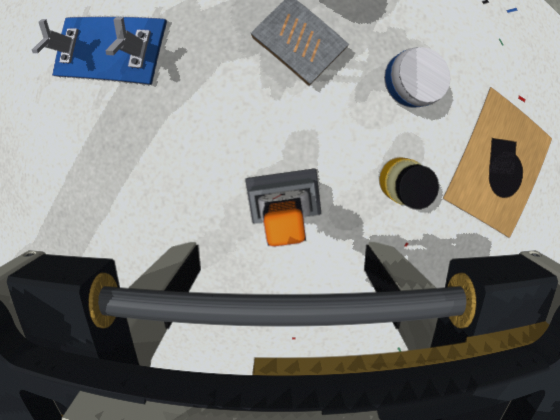

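The wrist view shows the orange grip at (285,226), the stand at (284,193), the cradle at (110,48) and the jar at (410,185). I'll zoom in for the corners.

```bash
python3 - <<'E'
from h import *
import pickle; s,c=pickle.load(open("w2.pkl","rb"))
crop(c,235,155,335,255,6,"w2z.png")
crop(c,30,0,180,100,5,"w2c.png")
E
```

```text
(no output)
```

View pics/w2z.png

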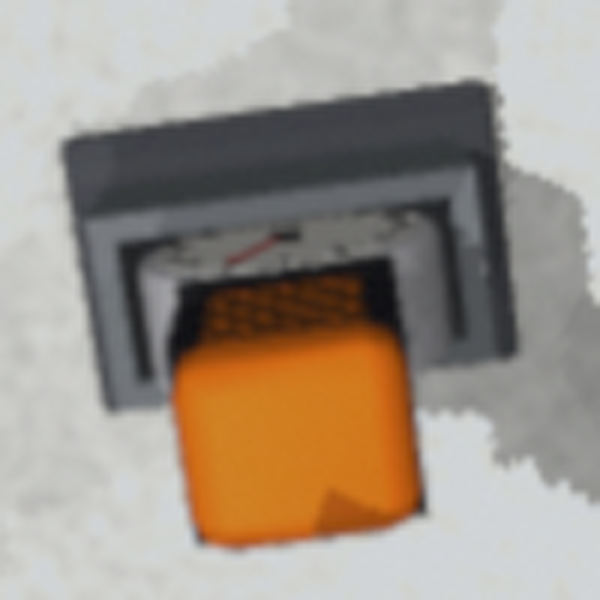

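View pics/w2c.png

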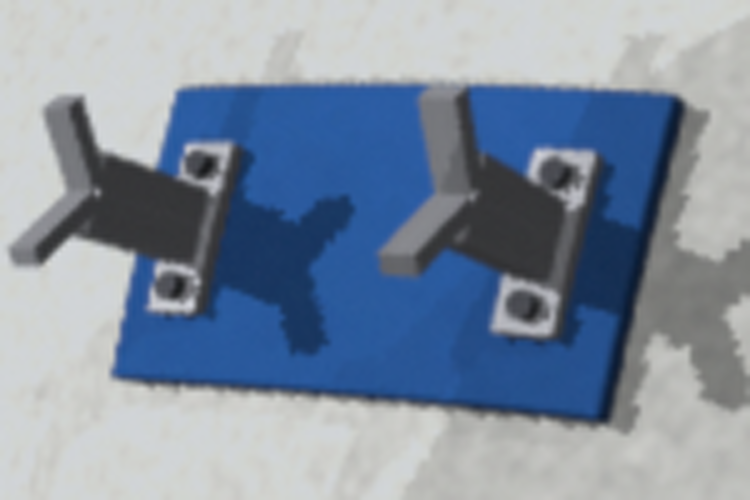

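```bash
python3 - <<'E'
from h import *
import pickle; s,c=pickle.load(open("w2.pkl","rb"))
def W(pts,k,o,z):
    P=np.array([wplane(c,s,x/k+o[0],y/k+o[1],z) for x,y in pts]); print(P[:,:2].round(1).tolist()); m=P.mean(0)
    e=np.diff(np.vstack([P,P[:1]]),axis=0)[:,:2]; print(" mean",m.round(1),"len",np.linalg.norm(e,axis=1).round(1),"ang",np.degrees(np.arctan2(e[:,1],e[:,0])).round(1))
W([(175,345),(405,325),(422,515),(201,545)],6,(235,155),146)
W([(80,215),(490,150),(517,355),(108,410)],6,(235,155),44)
W([(65,143),(493,85)],6,(235,155),6)
W([(177,88),(683,97),(603,422),(113,378)],5,(30,0),10)
E
```

```text
[[469.1, -304.1], [484.8, -332.0], [460.6, -346.0], [443.6, -319.1]]
 mean [ 464.5 -325.3  146. ] len [31.9 27.9 31.7 29.6] ang [ -60.7 -149.9  122.3   30.4]
[[459.1, -282.4], [502.3, -348.2], [468.3, -370.1], [425.8, -302.3]]
 mean [ 463.9 -325.7   44. ] len [78.6 40.4 80.  38.8] ang [ -56.7 -147.1  122.1   30.8]
[[463.9, -272.6], [511.4, -348.9]]
 mean [ 487.6 -310.7    6. ] len [89.8 89.8] ang [-58.1 121.9]
[[581.8, 76.2], [616.2, -92.0], [528.8, -109.7], [494.5, 56.7]]
 mean [555.3 -17.2  10. ] len [171.7  89.1 169.9  89.5] ang [ -78.4 -168.6  101.7   12.6]
```

Durometer: (464, -325), y axis along -58°; the corner lengths match the stated sizes. Cradle: (555.5, -17), y axis along 101.7°; the sides come out at 170 x 89, as given. I'll go over the cradle to the roller.

arm_command(steps=[{"delta_pos":[0.011,0.038,0.0],"turn":0.015},{"delta_pos":[0.011,0.038,0.0],"turn":0.015},{"delta_pos":[0.011,0.038,0.0],"turn":0.015},{"delta_pos":[0.011,0.038,0.0],"turn":0.015},{"delta_pos":[0.011,0.038,0.0],"turn":0.015},{"delta_pos":[0.011,0.038,0.0],"turn":0.015},{"delta_pos":[0.01,0.038,0.0],"turn":0.015},{"delta_pos":[0.0,0.034,0.0],"turn":0.015}])

```text
time: 1.95
eef_pos: [544.7, -26.1, 238.7]
tool_rot: [0.613, 0.353, 0.612, -0.352]
contact_force: [-0.4, -0.8, 0.1]
opening: 92.7
```

arm_command(steps=[{"delta_pos":[0.0,0.0,0.0],"turn":0.015},{"delta_pos":[0.0,0.0,0.0],"turn":0.0}])

```text
time: 2.12
eef_pos: [543.1, -26.0, 238.7]
tool_rot: [0.616, 0.347, 0.616, -0.347]
contact_force: [-0.6, -0.8, 0.7]
opening: 93.2
```

```bash
python3 - <<'E'
from h import *
s=pose(); c=env.read_camera("wrist"); cv2.imwrite("pics/w3.png",c["img"][:,:,::-1])
import pickle; pickle.dump((s,c),open("w3.pkl","wb"))
E
```

```text
t 2.1167 pos [543.1 -26.  238.7] x [-0. -0. -1.] z [ 0.519 -0.855  0.   ] F [-0.6 -0.8  0.7] op 93.2
```

View pics/w3.png

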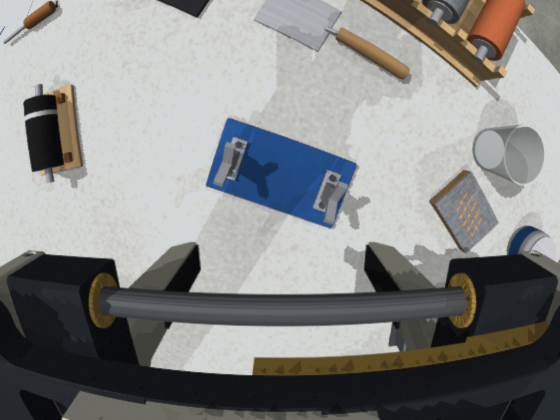

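The wrist view shows the whole cradle: base corners at (229,118), (356,163), (333,228) and (206,186). The roller is at (43,130). I'll zoom in on both.

```bash
python3 - <<'E'
from h import *
import pickle; s,c=pickle.load(open("w3.pkl","rb"))
crop(c,195,105,370,240,4.4,"w3c.png"); crop(c,10,75,90,190,5,"w3r.png")
E
```

```text
(no output)
```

View pics/w3c.png

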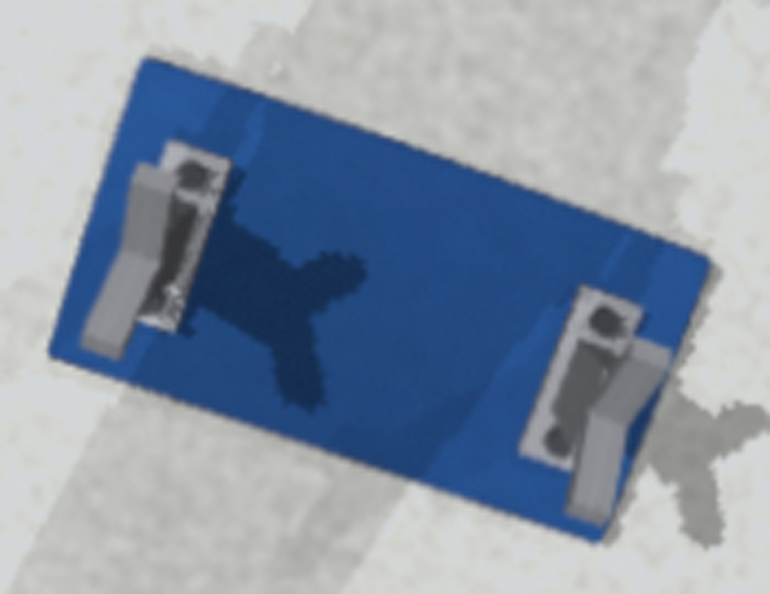

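View pics/w3r.png

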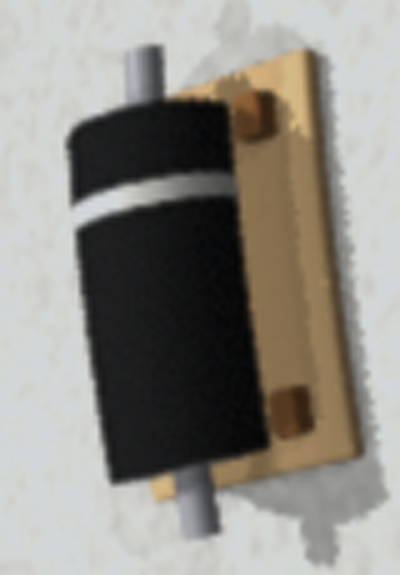

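```bash
python3 - <<'E'
from h import *
import pickle; s,c=pickle.load(open("w3.pkl","rb"))
def W(pts,k,o,z):
    P=np.array([wplane(c,s,x/k+o[0],y/k+o[1],z) for x,y in pts]); print(P[:,:2].round(1).tolist()); m=P.mean(0)
    e=np.diff(np.vstack([P,P[:1]]),axis=0)[:,:2]; print(" mean",m.round(1),"len",np.linalg.norm(e,axis=1).round(1),"ang",np.degrees(np.arctan2(e[:,1],e[:,0])).round(1))
W([(148,57),(711,260),(602,543),(50,355)],4.4,(195,105),10)
W([(145,257),(612,412)],4.4,(195,105),67)
W([(145,48),(202,535)],5,(10,75),33)
W([(68,140),(110,480)],5,(10,75),33)
E
```

```text
[[582.5, 73.5], [616.1, -90.5], [530.0, -109.3], [495.1, 56.0]]
 mean [555.9 -17.6  10. ] len [167.4  88.1 169.   89.1] ang [ -78.4 -167.7  101.9   11.3]
[[543.5, 40.7], [569.7, -75.8]]
 mean [556.6 -17.6  67. ] len [119.5 119.5] ang [-77.3 102.7]
[[501.3, 344.9], [388.7, 260.5]]
 mean [445.  302.7  33. ] len [140.7 140.7] ang [-143.1   36.9]
[[465.8, 361.9], [385.1, 300.6]]
 mean [425.4 331.3  33. ] len [101.4 101.4] ang [-142.8   37.2]
```

Cradle seat: (556, -17.5) at 101.8°. Roller centre: (445, 302.7), axle along 36.9° and 140.7 mm long against the stated 140. Moving over the roller.

arm_command(steps=[{"delta_pos":[-0.0115,0.038,0.0],"turn":0.02},{"delta_pos":[-0.0115,0.038,0.0],"turn":0.02},{"delta_pos":[-0.0115,0.038,0.0],"turn":0.02},{"delta_pos":[-0.0115,0.038,0.0],"turn":0.02},{"delta_pos":[-0.0115,0.038,0.0],"turn":0.02},{"delta_pos":[-0.0115,0.038,0.0],"turn":0.0},{"delta_pos":[-0.0115,0.038,0.0],"turn":0.0},{"delta_pos":[-0.0115,0.038,0.0],"turn":0.0}])

```text
time: 2.83
eef_pos: [452.5, 275.3, 238.8]
tool_rot: [0.632, 0.319, 0.63, -0.319]
contact_force: [1.2, 0.6, -0.9]
opening: 93.3
```

arm_command(steps=[{"delta_pos":[-0.006,0.026,-0.02],"turn":0.0},{"delta_pos":[0.0,0.0,-0.03],"turn":0.0},{"delta_pos":[0.0,0.0,-0.03],"turn":0.0},{"delta_pos":[0.0,0.0,0.0],"turn":0.0}])

```text
time: 3.17
eef_pos: [443.7, 297.9, 153.6]
tool_rot: [0.63, 0.314, 0.633, -0.322]
contact_force: [-0.3, -1.2, -1.5]
opening: 92.5
```

```bash
python3 - <<'E'
from h import *
s=pose(); c=env.read_camera("wrist"); cv2.imwrite("pics/w4.png",c["img"][:,:,::-1])
import pickle; pickle.dump((s,c),open("w4.pkl","wb"))
crop(c,180,80,400,310,2.6,"w4z.png")
E
```

```text
t 3.1667 pos [443.7 297.9 153.6] x [-0.008 -0.009 -1.   ] z [ 0.595 -0.803  0.002] F [-0.3 -1.2 -1.5] op 92.5
```

View pics/w4z.png

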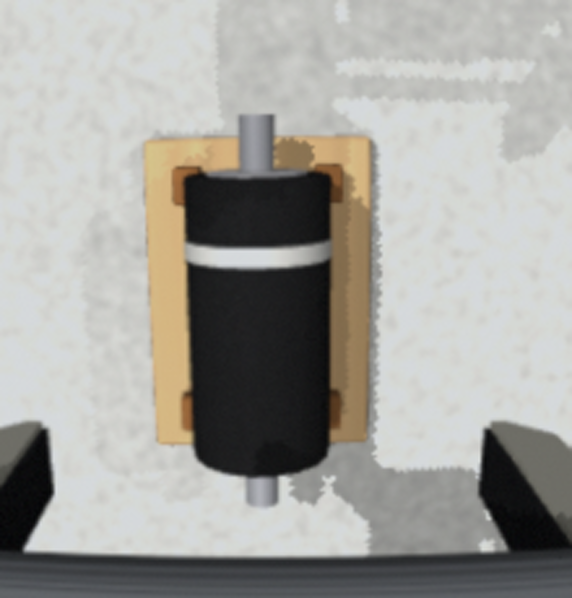

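```bash
python3 - <<'E'
from h import *
import pickle; s,c=pickle.load(open("w4.pkl","rb"))
P=[wplane(c,s,x/2.6+180,y/2.6+80,33)[:2] for x,y in [(256,115),(262,505)]]
print(np.round(P,1),np.mean(P,0),np.linalg.norm(P[0]-P[1]),np.degrees(np.arctan2(*(P[0]-P[1])[::-1])))
P=[wplane(c,s,x/2.6+180,y/2.6+80,8)[:2] for x,y in [(147,141),(369,137),(367,440),(157,443)]]
print(np.round(P,1),np.mean(P,0))
pose()
E
```

```text
[[501.  343.5]
 [387.5 257. ]] [444.25366288 300.23907284] 142.7200711002128 37.3217252934589
[[469.7 370.7]
 [519.5 305.7]
 [425.6 233. ]
 [374.6 299.7]] [447.34924809 302.2892045 ]
t 3.2167 pos [445.3 299.  156.2] x [-0.005 -0.006 -1.   ] z [ 0.595 -0.804  0.002] F [0.2 0.5 1.1] op 93.3
```

The roller sits squarely between the fingers: axle ends at crop (256,115) and (262,505), estimated centre about (445, 302). I'll descend so the grasp point is at axle height.

arm_command(steps=[{"delta_pos":[0.0,-0.001,-0.03],"turn":0.008},{"delta_pos":[0.0,0.0,-0.035],"turn":0.0},{"delta_pos":[0.0,0.0,-0.035],"turn":0.0},{"delta_pos":[0.0,0.0,-0.025],"turn":0.0},{"delta_pos":[0.0,0.0,-0.012],"turn":0.0},{"delta_pos":[0.0,0.0,-0.006],"turn":0.0},{"delta_pos":[0.0,0.0,0.0],"turn":0.0},{"delta_pos":[0.0,0.0,0.0],"turn":0.0}])

```text
time: 3.88
eef_pos: [447.2, 301.9, 17.2]
tool_rot: [0.634, 0.316, 0.632, -0.314]
contact_force: [-0.1, -0.0, -1.3]
opening: 92.5
```

arm_command(steps=[{"delta_pos":[0.0,0.0,0.0],"turn":0.0},{"delta_pos":[0.0,0.0,0.0],"turn":0.0},{"delta_pos":[0.0,0.0,0.0],"turn":0.0},{"delta_pos":[0.0,0.0,0.0],"turn":0.0},{"delta_pos":[0.0,0.0,0.0],"turn":0.0},{"delta_pos":[0.0,0.0,0.0],"turn":0.0},{"delta_pos":[0.0,0.0,0.0],"turn":0.0},{"delta_pos":[0.0,0.0,0.0],"turn":0.0}], gripper=0.3, squeeze=30)

```text
time: 4.55
eef_pos: [445.3, 302.0, 15.7]
tool_rot: [0.634, 0.314, 0.633, -0.314]
contact_force: [0.7, -0.3, -0.1]
opening: 49.5
```

The gripper stopped at 49.5 mm, which fits the 50 mm rubber. I'll lift and check.

arm_command(steps=[{"delta_pos":[0.0,0.0,0.01],"turn":0.0},{"delta_pos":[0.0,0.0,0.02],"turn":0.0},{"delta_pos":[0.0,0.0,0.03],"turn":0.0},{"delta_pos":[0.0,0.0,0.03],"turn":0.0},{"delta_pos":[0.0,0.0,0.03],"turn":0.0},{"delta_pos":[0.0,0.0,0.0],"turn":0.0},{"delta_pos":[0.0,0.0,0.0],"turn":0.0},{"delta_pos":[0.0,0.0,0.0],"turn":0.0}])

```text
time: 5.22
eef_pos: [443.9, 300.9, 134.5]
tool_rot: [0.633, 0.313, 0.634, -0.315]
contact_force: [-0.8, -0.4, -4.4]
opening: 48.9
```

```bash
python3 - <<'E'
from h import *
s=pose(); c=env.read_camera("wrist")
import pickle; pickle.dump((s,c),open("w5.pkl","wb"))
crop(c,160,60,420,310,2.4,"w5z.png")
d=env.read_camera("side"); crop(d,150,230,350,400,4,"s5.png")
E
```

```text
t 5.2167 pos [443.9 300.9 134.5] x [-0.003 -0.002 -1.   ] z [ 0.605 -0.796  0.   ] F [-0.8 -0.4 -4.4] op 48.9
```

View pics/w5z.png

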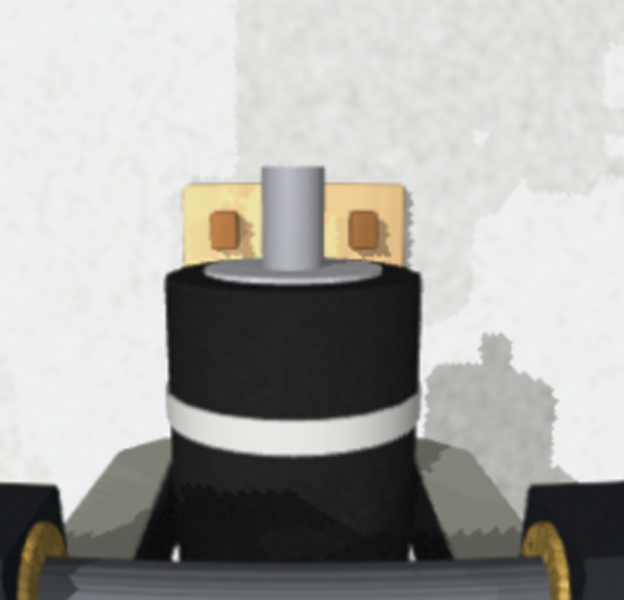

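View pics/s5.png

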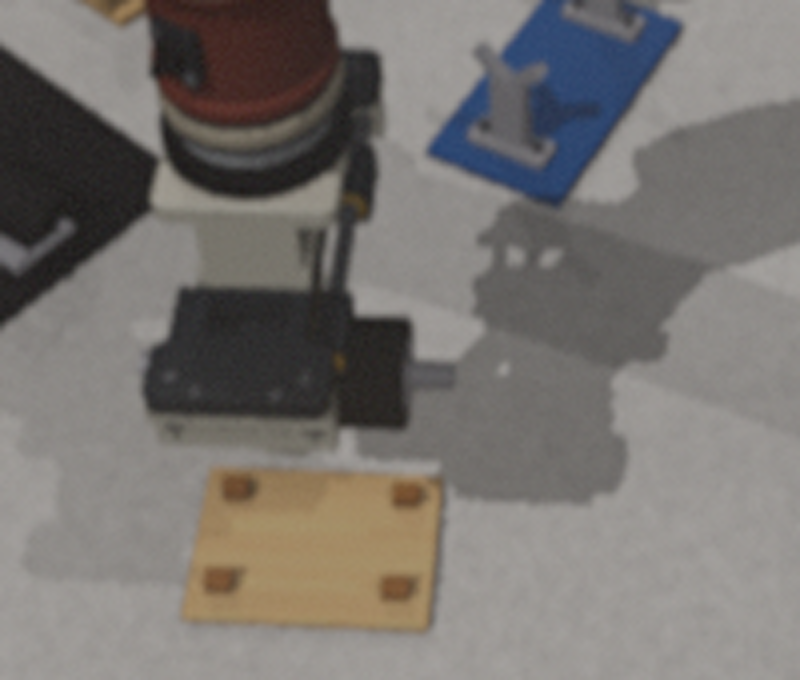

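```bash
python3 - <<'E'
from h import *
import pickle; s,c=pickle.load(open("w5.pkl","rb"))
q=s["tool_rot"];R=Ro.from_quat([q[1],q[2],q[3],q[0]]).as_matrix()
for n,(x,y),dz,exp in [("tip",(293,167),6,70),("axle root",(293,270),6,50),("ring",(293,438),25,25)]:
    P=wplane(c,s,x/2.4+160,y/2.4+60,s["eef_pos"][2]+17.3+dz)
    l=R.T@(P-s["eef_pos"]); print(n,P.round(1),l.round(1),"centre offset along tool y",(l[1]-exp).round(1))
E
```

```text
tip [499.6 342.7 157.8] [-23.5  69.6   0.4] centre offset along tool y -0.4
axle root [484.3 331.1 157.8] [-23.5  50.4   0.4] centre offset along tool y 0.4
ring [463.4 315.2 176.8] [-42.4  24.    0.4] centre offset along tool y -1.0
```

The roller is centred in the grip to within about 1 mm. I'll carry it to the cradle while turning 1.128 rad.

arm_command(steps=[{"delta_pos":[0.009,-0.026,0.0],"turn":0.094},{"delta_pos":[0.009,-0.027,0.0],"turn":0.094},{"delta_pos":[0.009,-0.027,0.0],"turn":0.094},{"delta_pos":[0.009,-0.027,0.0],"turn":0.094},{"delta_pos":[0.009,-0.027,0.0],"turn":0.094},{"delta_pos":[0.009,-0.027,0.0],"turn":0.094},{"delta_pos":[0.009,-0.027,0.0],"turn":0.094},{"delta_pos":[0.009,-0.027,0.0],"turn":0.094}])

```text
time: 5.98
eef_pos: [516.3, 85.3, 133.9]
tool_rot: [0.703, 0.058, 0.706, -0.058]
contact_force: [0.9, -0.2, -4.7]
opening: 49.0
```

arm_command(steps=[{"delta_pos":[0.01,-0.027,0.0],"turn":0.094},{"delta_pos":[0.01,-0.027,0.0],"turn":0.094},{"delta_pos":[0.01,-0.026,0.0],"turn":0.094},{"delta_pos":[0.009,-0.0246,0.0],"turn":0.094},{"delta_pos":[0.0,0.0,0.0],"turn":0.0},{"delta_pos":[0.0,0.0,0.0],"turn":0.0},{"delta_pos":[0.0,0.0,0.0],"turn":0.0}])

```text
time: 6.57
eef_pos: [555.0, -16.9, 134.2]
tool_rot: [0.702, -0.072, 0.704, 0.073]
contact_force: [0.8, 1.5, -4.2]
opening: 49.4
```

```bash
python3 - <<'E'
from h import *
s=pose(); c=env.read_camera("wrist")
q=s["tool_rot"];R=Ro.from_quat([q[1],q[2],q[3],q[0]]).as_matrix(); print("jaw deg",np.degrees(np.arctan2(R[1,2],R[0,2])))
import pickle; pickle.dump((s,c),open("w6.pkl","wb"))
crop(c,160,60,420,310,2.4,"w6z.png")
d=env.read_camera("side"); crop(d,210,150,370,310,4,"s6.png")
E
```

```text
t 6.5667 pos [555.  -16.9 134.2] x [-0.003  0.001 -1.   ] z [ 0.979  0.205 -0.003] F [ 0.8  1.5 -4.2] op 49.4
jaw deg 11.816545492133164
```

View pics/w6z.png

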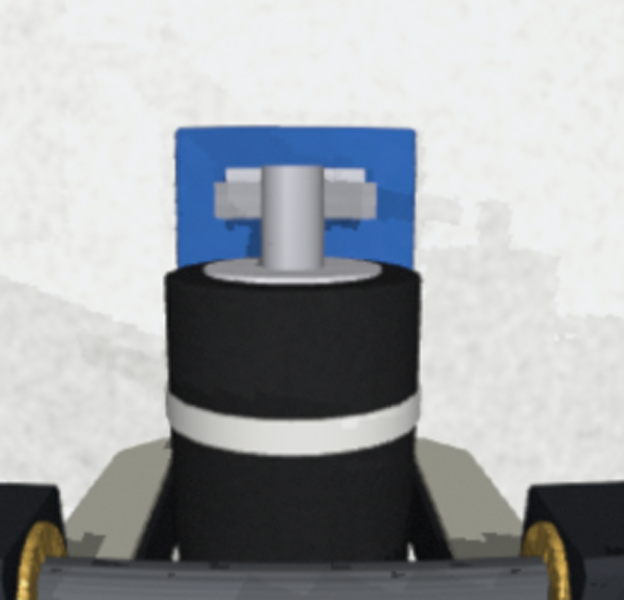

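View pics/s6.png

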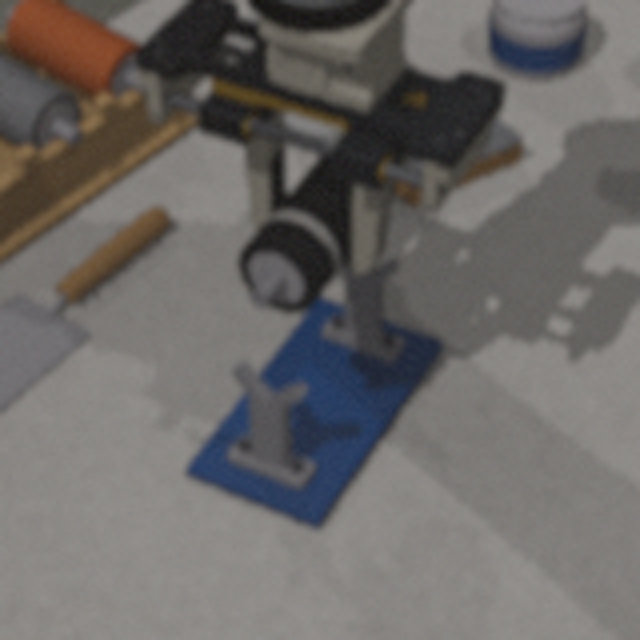

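```bash
python3 - <<'E'
from h import *
import pickle; s,c=pickle.load(open("w6.pkl","rb"))
q=s["tool_rot"];R=Ro.from_quat([q[1],q[2],q[3],q[0]]).as_matrix()
for n,(x,y),z in [("baseFL",(177,130),10),("baseFR",(416,128),10),("headFL",(216,183),83),("headFR",(376,183),83),("headNL",(216,218),83),("headNR",(376,218),83),("tip",(293,166),157.5)]:
    P=wplane(c,s,x/2.4+160,y/2.4+60,z); l=R.T@(P-s["eef_pos"]); print(n,P.round(1),l.round(1))
pose()
E
```

```text
baseFL [495.9  56.6  10. ] [124.5  83.9 -42.4]
baseFR [582.9  75.7  10. ] [124.2  84.7  46.6]
headFL [521.2  42.3  83. ] [ 51.4  64.9 -20.8]
headFR [565.   51.6  83. ] [51.3 64.9 23.9]
headNL [523.1  32.6  83. ] [ 51.4  55.  -20.9]
headNR [567.1  41.9  83. ] [51.2 55.  24.1]
tip [541.5  50.9 157.5] [-23.2  69.3   0.6]
t 6.6667 pos [555.3 -15.7 135. ] x [-0.002  0.001 -1.   ] z [ 0.978  0.208 -0.002] F [-0.7 -0.9 -3.9] op 49.2
```

Seen in the tool frame, the V-head spans 55 to 65 mm along the axle. That's exactly centred, and its sideways offset is about 1 mm. I'll lower the roller.

arm_command(steps=[{"delta_pos":[0.0,0.0,-0.02],"turn":0.0},{"delta_pos":[0.0,0.0,-0.02],"turn":0.0},{"delta_pos":[0.0,0.0,-0.018],"turn":0.0},{"delta_pos":[0.0,0.0,-0.01],"turn":0.0},{"delta_pos":[0.0,0.0,-0.006],"turn":0.0},{"delta_pos":[0.0,0.0,-0.003],"turn":0.0},{"delta_pos":[0.0,0.0,0.0],"turn":0.0},{"delta_pos":[0.0,0.0,0.0],"turn":0.0}])

```text
time: 7.33
eef_pos: [556.9, -17.1, 59.4]
tool_rot: [0.704, -0.073, 0.703, 0.073]
contact_force: [-0.3, -0.0, -3.8]
opening: 49.7
```

```bash
python3 - <<'E'
from h import *
pose()
d=env.read_camera("side"); crop(d,230,170,350,290,5,"s7.png")
E
```

```text
t 7.3333 pos [556.9 -17.1  59.4] x [ 0.002  0.    -1.   ] z [0.979 0.206 0.002] F [-0.3 -0.  -3.8] op 49.7
```

View pics/s7.png

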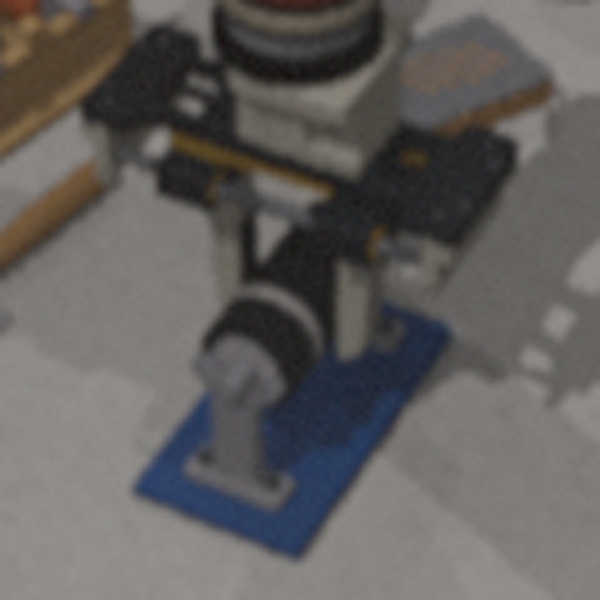

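The roller's axle end is in the V mouth, with the full weight of about 3.8 N still hanging from the gripper. I'll lower it a little more.

arm_command(steps=[{"delta_pos":[0.0,0.0,-0.001],"turn":0.0},{"delta_pos":[0.0,0.0,-0.001],"turn":0.0},{"delta_pos":[0.0,0.0,0.0],"turn":0.0},{"delta_pos":[0.0,0.0,0.0],"turn":0.0}])

```text
time: 7.72
eef_pos: [557.1, -17.4, 59.0]
tool_rot: [0.704, -0.073, 0.702, 0.073]
contact_force: [-3.0, 0.2, 6.4]
opening: 49.2
```

The roller has touched down: the force reads +6.4 N. Opening the gripper.

arm_command(steps=[{"delta_pos":[0.0,0.0,0.0],"turn":0.0},{"delta_pos":[0.0,0.0,0.0],"turn":0.0},{"delta_pos":[0.0,0.0,0.0],"turn":0.0},{"delta_pos":[0.0,0.0,0.0],"turn":0.0},{"delta_pos":[0.0,0.0,0.0],"turn":0.0},{"delta_pos":[0.0,0.0,0.0],"turn":0.0}], gripper=0.85)

```text
time: 8.22
eef_pos: [556.4, -17.5, 56.6]
tool_rot: [0.703, -0.073, 0.703, 0.073]
contact_force: [-0.2, 0.3, 0.4]
opening: 78.6
```

arm_command(steps=[{"delta_pos":[0.0,0.0,0.01],"turn":0.0},{"delta_pos":[0.0,0.0,0.025],"turn":0.0},{"delta_pos":[0.0,0.0,0.035],"turn":0.0},{"delta_pos":[0.0,0.0,0.035],"turn":0.0},{"delta_pos":[0.0,0.0,0.035],"turn":0.0},{"delta_pos":[0.0,0.0,0.035],"turn":0.0},{"delta_pos":[0.0,0.0,0.0],"turn":0.0},{"delta_pos":[0.0,0.0,0.0],"turn":0.0}])

```text
time: 8.88
eef_pos: [557.4, -17.1, 234.4]
tool_rot: [0.705, -0.073, 0.701, 0.073]
contact_force: [-0.5, -0.1, 0.0]
opening: 79.2
```

```bash
python3 - <<'E'
from h import *
s=pose(); c=env.read_camera("wrist")
import pickle; pickle.dump((s,c),open("w8.pkl","wb"))
crop(c,190,90,370,310,2.7,"w8z.png")
d=env.read_camera("side"); crop(d,240,190,340,290,6,"s8.png")
E
```

```text
t 8.8833 pos [557.4 -17.1 234.4] x [ 0.006 -0.    -1.   ] z [0.979 0.206 0.005] F [-0.5 -0.1  0. ] op 79.2
```

View pics/w8z.png

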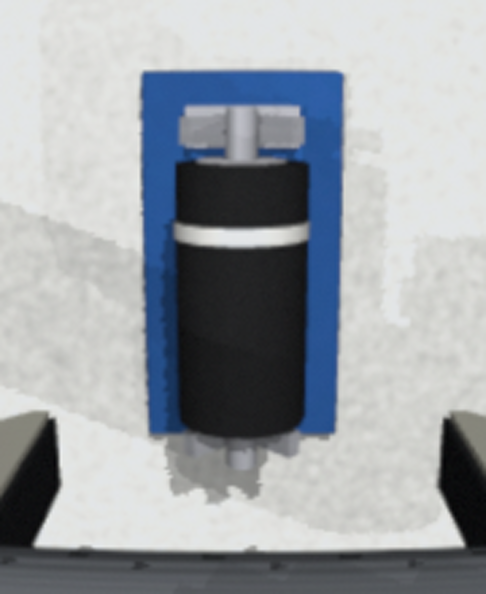

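View pics/s8.png

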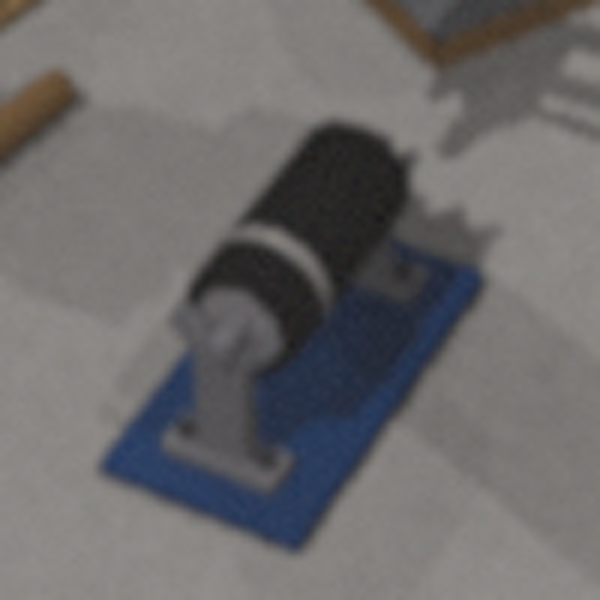

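```bash
python3 - <<'E'
from h import *
import pickle; s,c=pickle.load(open("w8.pkl","rb"))
q=s["tool_rot"];R=Ro.from_quat([q[1],q[2],q[3],q[0]]).as_matrix()
im=c["img"].astype(int)
for col in (275,279,283): print(col,[ (r,im[r].tolist()[col][1]) for r in range(168,186)])
g=[(x,im[170:178,x].mean().round()) for x in range(250,310)]
for n,(x,y),z in [("ring",(242,236),100),("tipfar",(242,106),81),("tipnear",(240,466),81),("edgeL",(176,200),75),("edgeR",(308,200),75)]:
    P=wplane(c,s,x/2.7+190,y/2.7+90,z); l=R.T@(P-s["eef_pos"]); print(n,P.round(1),l.round(1))
E
```

```text
275 [(168, 35), (169, 35), (170, 36), (171, 36), (172, 37), (173, 49), (174, 116), (175, 198), (176, 227), (177, 229), (178, 229), (179, 228), (180, 215), (181, 155), (182, 62), (183, 35), (184, 36), (185, 34)]
279 [(168, 35), (169, 36), (170, 36), (171, 36), (172, 35), (173, 47), (174, 116), (175, 197), (176, 227), (177, 229), (178, 229), (179, 227), (180, 216), (181, 156), (182, 63), (183, 37), (184, 36), (185, 35)]
283 [(168, 36), (169, 35), (170, 36), (171, 35), (172, 35), (173, 49), (174, 119), (175, 200), (176, 227), (177, 229), (178, 229), (179, 228), (180, 215), (181, 154), (182, 62), (183, 35), (184, 36), (185, 35)]
ring [551.7   6.6 100. ] [134.4  24.5  -1.4]
tipfar [542.4  50.8  81. ] [153.3  69.7  -1.5]
tipnear [570.2 -86.1  81. ] [153.5 -70.   -2.5]
edgeL [525.4  11.4  75. ] [159.2  34.6 -26.3]
edgeR [573.8  21.5  75. ] [159.5  34.6  23.1]
```

The roller lies in both Vs. Axle tips measure 139.8 mm apart with the midpoint at (556.3, -17.6), and the ring top is at (551.3, 6.8). Next is the durometer, pinched across its x faces with the jaws at 31.5°.

arm_command(steps=[{"delta_pos":[-0.0115,-0.0385,0.0],"turn":0.043},{"delta_pos":[-0.0115,-0.0385,0.0],"turn":0.043},{"delta_pos":[-0.0115,-0.0385,0.0],"turn":0.043},{"delta_pos":[-0.0115,-0.0385,0.0],"turn":0.043},{"delta_pos":[-0.0115,-0.0385,0.0],"turn":0.043},{"delta_pos":[-0.0115,-0.0385,0.0],"turn":0.043},{"delta_pos":[-0.0115,-0.0385,0.0],"turn":0.043},{"delta_pos":[-0.0115,-0.0385,0.0],"turn":0.043}])

```text
time: 9.65
eef_pos: [462.1, -326.9, 229.7]
tool_rot: [0.679, -0.192, 0.681, 0.194]
contact_force: [0.1, -0.2, 1.1]
opening: 79.2
```

arm_command(steps=[{"delta_pos":[0.0,0.0,-0.02],"turn":0.0},{"delta_pos":[0.0,0.0,0.0],"turn":0.0},{"delta_pos":[0.0,0.0,0.0],"turn":0.0},{"delta_pos":[0.0,0.0,0.0],"turn":0.0}])

```text
time: 9.98
eef_pos: [464.7, -323.6, 211.4]
tool_rot: [0.68, -0.193, 0.68, 0.194]
contact_force: [0.6, 0.3, 0.3]
opening: 79.3
```

```bash
python3 - <<'E'
from h import *
s=pose(); c=env.read_camera("wrist")
import pickle; pickle.dump((s,c),open("w9.pkl","wb"))
crop(c,200,110,360,310,3,"w9z.png")
E
```

```text
t 9.9833 pos [ 464.7 -323.6  211.4] x [-0.001  0.002 -1.   ] z [0.85  0.526 0.001] F [0.6 0.3 0.3] op 79.3
```

View pics/w9z.png

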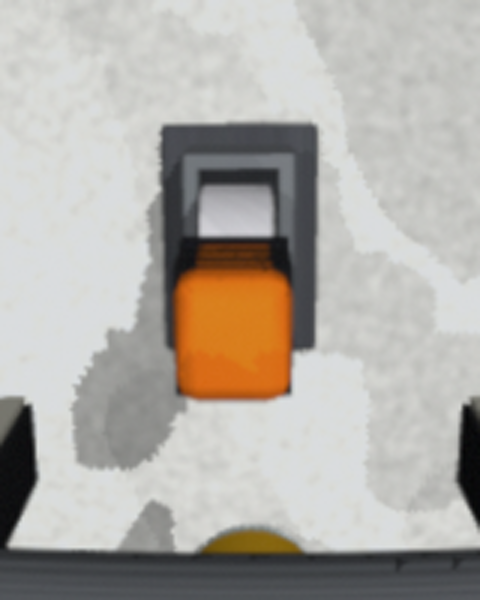

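```bash
python3 - <<'E'
from h import *
import pickle; s,c=pickle.load(open("w9.pkl","rb"))
q=s["tool_rot"];R=Ro.from_quat([q[1],q[2],q[3],q[0]]).as_matrix(); print(np.degrees(np.arctan2(R[1,2],R[0,2])))
for n,pts,z in [("grip",[(174,272),(290,270),(292,400),(178,400)],145),("plate",[(163,126),(317,126),(314,349),(167,349)],6)]:
    P=np.array([wplane(c,s,x/3+200,y/3+110,z) for x,y in pts]); e=np.diff(P,axis=0)[:,:2]; print(n,P.mean(0).round(1),(R.T@(P.mean(0)-s["eef_pos"])).round(1),np.linalg.norm(e,axis=1).round(1),np.degrees(np.arctan2(e[:,1],e[:,0])).round(1))
E
```

```text
31.7412404213635
grip [ 462.4 -324.5  145. ] [66.4  0.3 -2.5] [28.6 34.  29.2] [  32.7  -56.7 -148.2]
plate [ 463.9 -324.7    6. ] [205.4  -0.9  -1.4] [58.9 88.9 58.9] [  31.7  -58.2 -148.3]
```

The grip is centred within about 2 mm and aligned. I'll descend to TCP z 105, which puts the pinch at 124 mm, and close gently.

arm_command(steps=[{"delta_pos":[-0.001,0.0005,-0.03],"turn":0.0},{"delta_pos":[0.0,0.0,-0.03],"turn":0.0},{"delta_pos":[0.0,0.0,-0.025],"turn":0.0},{"delta_pos":[0.0,0.0,-0.013],"turn":0.0},{"delta_pos":[0.0,0.0,-0.0085],"turn":0.0},{"delta_pos":[0.0,0.0,0.0],"turn":0.0},{"delta_pos":[0.0,0.0,0.0],"turn":0.0},{"delta_pos":[0.0,0.0,0.0],"turn":0.0}])

```text
time: 10.7
eef_pos: [464.6, -324.9, 106.6]
tool_rot: [0.681, -0.193, 0.68, 0.192]
contact_force: [0.6, -0.2, -0.2]
opening: 78.9
```

arm_command(steps=[{"delta_pos":[0.0,0.0,0.0],"turn":0.0},{"delta_pos":[0.0,0.0,0.0],"turn":0.0},{"delta_pos":[0.0,0.0,0.0],"turn":0.0},{"delta_pos":[0.0,0.0,0.0],"turn":0.0},{"delta_pos":[0.0,0.0,0.0],"turn":0.0},{"delta_pos":[0.0,0.0,0.0],"turn":0.0},{"delta_pos":[0.0,0.0,0.0],"turn":0.0},{"delta_pos":[0.0,0.0,0.0],"turn":0.0}], gripper=0.1, squeeze=35)

```text
time: 11.37
eef_pos: [463.1, -325.1, 105.1]
tool_rot: [0.68, -0.192, 0.681, 0.192]
contact_force: [0.1, -1.0, 0.5]
opening: 30.5
```

arm_command(steps=[{"delta_pos":[0.0,0.0,0.0],"turn":0.0},{"delta_pos":[0.0,0.0,0.0],"turn":0.0}])

```text
time: 11.53
eef_pos: [463.0, -325.2, 105.1]
tool_rot: [0.68, -0.192, 0.681, 0.192]
contact_force: [-0.3, -0.6, 0.7]
opening: 29.5
```

The grip is held at 29.5 mm (30 mm expected). Lifting straight up 130 mm.

arm_command(steps=[{"delta_pos":[0.0,0.0,0.006],"turn":0.0},{"delta_pos":[0.0,0.0,0.012],"turn":0.0},{"delta_pos":[0.0,0.0,0.018],"turn":0.0},{"delta_pos":[0.0,0.0,0.022],"turn":0.0},{"delta_pos":[0.0,0.0,0.024],"turn":0.0},{"delta_pos":[0.0,0.0,0.024],"turn":0.0},{"delta_pos":[0.0,0.0,0.018],"turn":0.0},{"delta_pos":[0.0,0.0,0.006],"turn":0.0}])

```text
time: 12.2
eef_pos: [464.9, -325.1, 239.0]
tool_rot: [0.682, -0.194, 0.679, 0.191]
contact_force: [0.8, 0.6, -3.1]
opening: 29.9
```

arm_command(steps=[{"delta_pos":[0.0,0.0,0.0],"turn":0.0},{"delta_pos":[0.0,0.0,0.0],"turn":0.0},{"delta_pos":[0.0,0.0,0.0],"turn":0.0}])

```text
time: 12.45
eef_pos: [462.0, -324.7, 233.6]
tool_rot: [0.68, -0.192, 0.681, 0.193]
contact_force: [-0.5, 0.6, -3.1]
opening: 30.0
```

```bash
python3 - <<'E'
from h import *
s=pose(); c=env.read_camera("wrist"); a=env.read_camera("scene"); d=env.read_camera("side")
import pickle; pickle.dump((s,c,a,d),open("w10.pkl","wb"))
cv2.imwrite("pics/w10.png",c["img"][:,:,::-1])
A=cv2.resize(a["img"][110:210,110:210,::-1],(400,400),interpolation=cv2.INTER_CUBIC);D=cv2.resize(d["img"][90:210,340:460,::-1],(400,400),interpolation=cv2.INTER_CUBIC)
cv2.imwrite("pics/s10.png",np.hstack([A,D]))
E
```

```text
t 12.45 pos [ 462.  -324.7  233.6] x [-0.003  0.002 -1.   ] z [ 0.852  0.524 -0.002] F [-0.5  0.6 -3.1] op 30.0
```

View pics/w10.png

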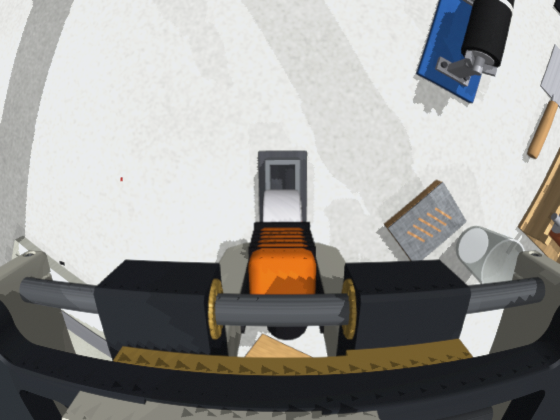

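View pics/s10.png

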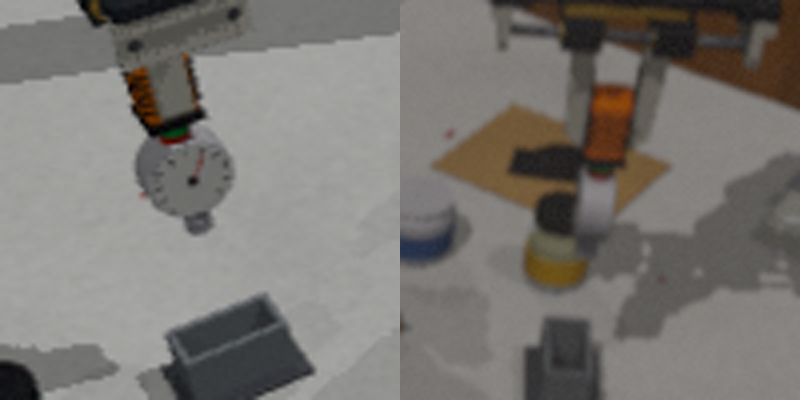

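The durometer hangs clear and upright, and the 3.1 N load matches its mass. With the TCP 99 mm above the foot, contact is expected at TCP z of about 199. I'll carry it over to the ring.

arm_command(steps=[{"delta_pos":[0.007,0.026,0.0],"turn":0.0},{"delta_pos":[0.009,0.034,0.0],"turn":0.0},{"delta_pos":[0.009,0.034,0.0],"turn":0.0},{"delta_pos":[0.009,0.034,0.0],"turn":0.0},{"delta_pos":[0.009,0.034,0.0],"turn":0.0},{"delta_pos":[0.009,0.034,0.0],"turn":0.0},{"delta_pos":[0.009,0.034,0.0],"turn":0.0},{"delta_pos":[0.009,0.034,0.0],"turn":0.0}])

```text
time: 13.27
eef_pos: [533.1, -59.4, 234.5]
tool_rot: [0.68, -0.192, 0.681, 0.192]
contact_force: [0.3, -0.6, -3.0]
opening: 29.6
```

arm_command(steps=[{"delta_pos":[0.009,0.034,0.0],"turn":0.0},{"delta_pos":[0.006,0.023,0.0],"turn":0.0},{"delta_pos":[0.003,0.011,-0.01],"turn":0.0},{"delta_pos":[0.0,0.0,-0.01],"turn":0.0},{"delta_pos":[0.0,0.0,0.0],"turn":0.0},{"delta_pos":[0.0,0.0,0.0],"turn":0.0},{"delta_pos":[0.0,0.0,0.0],"turn":0.0},{"delta_pos":[0.0,0.0,0.0],"turn":0.0}])

```text
time: 13.93
eef_pos: [551.3, 5.2, 215.3]
tool_rot: [0.681, -0.192, 0.681, 0.191]
contact_force: [0.3, 1.0, -3.3]
opening: 29.9
```

```bash
python3 - <<'E'
from h import *
s=pose(); c=env.read_camera("wrist"); a=env.read_camera("scene"); d=env.read_camera("side")
import pickle; pickle.dump((s,c,a,d),open("w11.pkl","wb"))
A=cv2.resize(a["img"][160:250,235:325,::-1],(400,400),interpolation=cv2.INTER_CUBIC);D=cv2.resize(d["img"][150:270,240:360,::-1],(400,400),interpolation=cv2.INTER_CUBIC)
cv2.imwrite("pics/s11.png",np.hstack([A,D])); crop(c,180,100,380,300,3,"w11.png")
E
```

```text
t 13.9333 pos [551.3   5.2 215.3] x [ 0.    -0.001 -1.   ] z [ 0.853  0.521 -0.   ] F [ 0.3  1.  -3.3] op 29.9
```

View pics/s11.png

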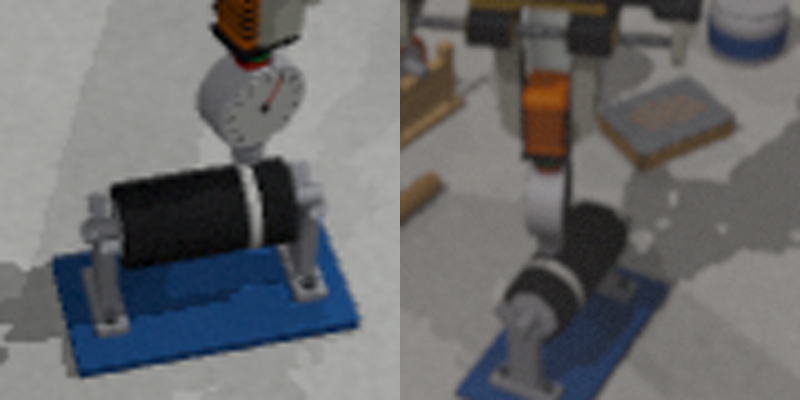

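View pics/w11.png

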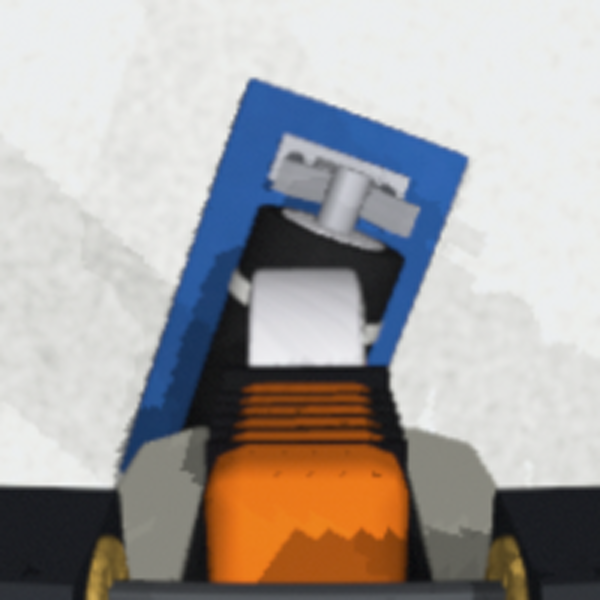

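```bash
python3 - <<'E'
from h import *
import pickle; s,c,a,d=pickle.load(open("w11.pkl","rb"))
for X in [(551.2,6.9,116),(556.3,-17.6,75),(551.3,6.8,100)]: print(X,proj(a,X).round(1),proj(d,X).round(1))
crop(a,270,160,310,220,10,"a11.png"); crop(d,260,180,320,240,10,"d11.png")
p=cv2.imread("pics/a11.png");q=cv2.imread("pics/d11.png"); cv2.imwrite("pics/ad11.png",np.hstack([p[:,:400],q[:,:400] if 0 else q])[:, :])
print(p.shape,q.shape)
E
```

```text
(551.2, 6.9, 116) [291.1 193.6] [283.6 223.8]
(556.3, -17.6, 75) [280.8 206.6] [288.8 230.2]
(551.3, 6.8, 100) [290.8 198.2] [283.7 228.9]
(600, 400, 3) (600, 600, 3)
```

View pics/a11.png

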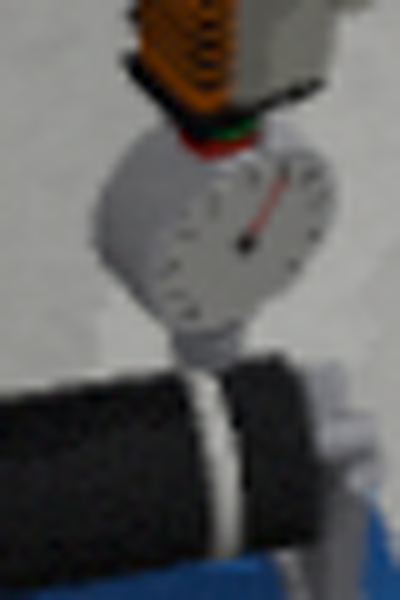

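View pics/d11.png

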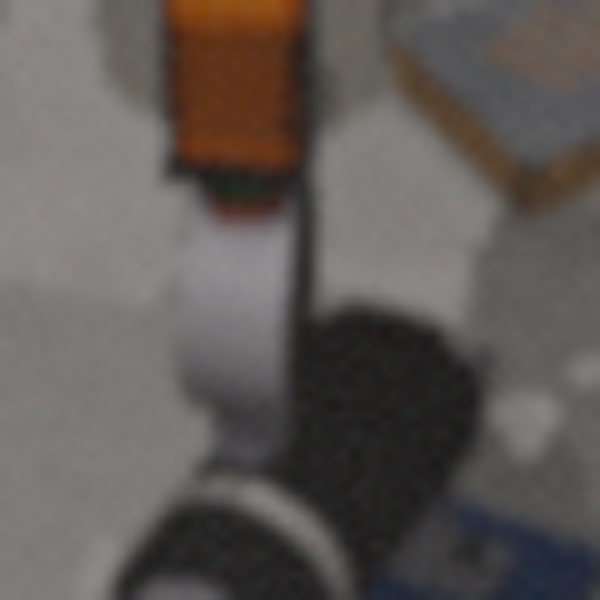

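The views agree to within about 2 mm: the foot is at scene (291,196) and side (285,226), over the ring. I'll lower it slowly.

arm_command(steps=[{"delta_pos":[0.0,0.0,-0.004],"turn":0.0},{"delta_pos":[0.0,0.0,-0.004],"turn":0.0},{"delta_pos":[0.0,0.0,-0.003],"turn":0.0},{"delta_pos":[0.0,0.0,-0.002],"turn":0.0},{"delta_pos":[0.0,0.0,-0.001],"turn":0.0},{"delta_pos":[0.0,0.0,-0.001],"turn":0.0},{"delta_pos":[0.0,0.0,0.0],"turn":0.0},{"delta_pos":[0.0,0.0,0.0],"turn":0.0}])

```text
time: 14.75
eef_pos: [551.3, 7.1, 200.2]
tool_rot: [0.68, -0.192, 0.68, 0.192]
contact_force: [-0.2, 0.3, -2.9]
opening: 30.0
```

arm_command(steps=[{"delta_pos":[0.0,0.0,-0.001],"turn":0.0},{"delta_pos":[0.0,0.0,-0.001],"turn":0.0},{"delta_pos":[0.0,0.0,0.0],"turn":0.0},{"delta_pos":[0.0,0.0,0.0],"turn":0.0}])

```text
time: 15.08
eef_pos: [551.6, 7.1, 198.8]
tool_rot: [0.681, -0.192, 0.68, 0.192]
contact_force: [-0.9, -0.1, 1.4]
opening: 29.8
```

arm_command(steps=[{"delta_pos":[0.0,0.0,-0.001],"turn":0.0},{"delta_pos":[0.0,0.0,-0.001],"turn":0.0},{"delta_pos":[0.0,0.0,0.0],"turn":0.0},{"delta_pos":[0.0,0.0,0.0],"turn":0.0}])

```text
time: 15.42
eef_pos: [551.6, 7.1, 196.5]
tool_rot: [0.681, -0.192, 0.68, 0.192]
contact_force: [-0.3, -1.1, 2.1]
opening: 30.2
```

Contact came at TCP z of about 199, as predicted. The net force of +2.1 N plus the 3 N weight gives about 5 N on the foot. I'll press 3 to 4 mm more to the middle of the band.

arm_command(steps=[{"delta_pos":[0.0,0.0,-0.001],"turn":0.0},{"delta_pos":[0.0,0.0,-0.001],"turn":0.0},{"delta_pos":[0.0,0.0,-0.001],"turn":0.0},{"delta_pos":[0.0,0.0,-0.0005],"turn":0.0},{"delta_pos":[0.0,0.0,0.0],"turn":0.0},{"delta_pos":[0.0,0.0,0.0],"turn":0.0},{"delta_pos":[0.0,0.0,0.0],"turn":0.0},{"delta_pos":[0.0,0.0,0.0],"turn":0.0}])

```text
time: 16.08
eef_pos: [551.5, 7.1, 192.8]
tool_rot: [0.681, -0.192, 0.68, 0.192]
contact_force: [0.5, -0.1, 4.3]
opening: 30.1
```

```bash
python3 - <<'E'
from h import *
s=pose(); c=env.read_camera("wrist"); a=env.read_camera("scene"); d=env.read_camera("side"); pose()
A=cv2.resize(a["img"][160:220,265:325,::-1],(400,400),interpolation=cv2.INTER_CUBIC);D=cv2.resize(d["img"][170:250,250:330,::-1],(400,400),interpolation=cv2.INTER_CUBIC)
cv2.imwrite("pics/s12.png",np.hstack([A,D])); crop(c,180,100,380,300,3,"w12.png")
print(proj(a,(551.3,6.8,100)),proj(d,(551.3,6.8,100)))
E
```

```text
t 16.0833 pos [551.5   7.1 192.8] x [ 0.001  0.    -1.   ] z [0.852 0.524 0.001] F [ 0.5 -0.1  4.3] op 30.1
t 16.2333 pos [551.5   7.1 192.8] x [ 0.001  0.    -1.   ] z [0.852 0.524 0.001] F [ 0.7 -0.4  3.9] op 29.6
[290.76977672 198.17200976] [283.68325507 228.9114282 ]
```

View pics/s12.png

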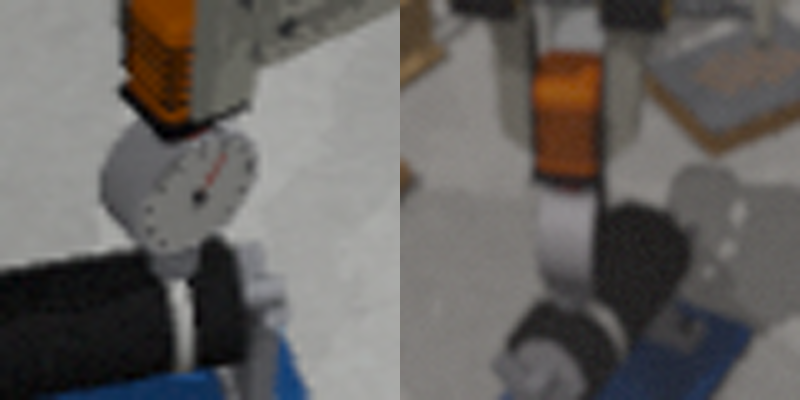

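View pics/w12.png

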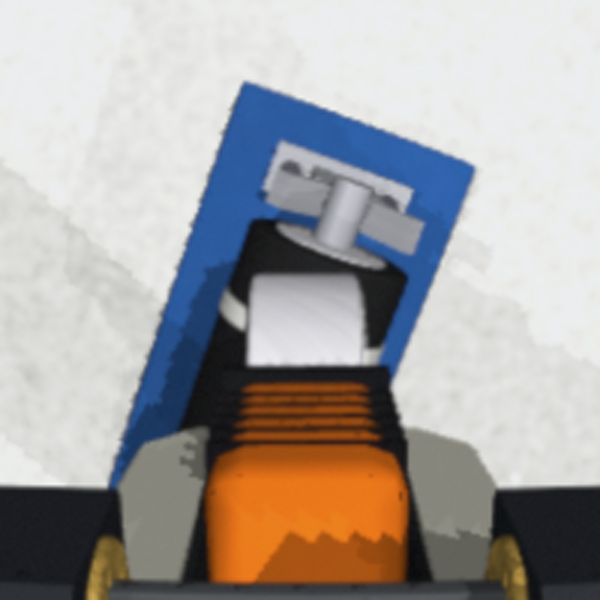

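The foot sits on the white ring at scene (291.7, 199.8) and side (284, 230.6), against predicted (290.8, 198.2) and (283.7, 228.9). The slide works out at about 6.3 mm from height and 6.6 mm from force (about 7 N). The readings are steady, so I'm handing in.

```bash
python3 - <<'E'
from h import *
pose(); print(env.job_done()); 
E
```

```text
t 16.2333 pos [551.5   7.1 192.8] x [ 0.001  0.    -1.   ] z [0.852 0.524 0.001] F [ 0.7 -0.4  3.9] op 29.6
the job is handed in; nothing more can be done
None
```

The roller lies in both V-rests of the cradle, let go, and the durometer is held upright by its orange grip, pressed on the white ring. I handed the job in at 16.2 s; it reports no verdict.

- **Roller:** after release, the axle tips measured 139.8 mm apart with their midpoint within about 1 mm of the cradle seat, and the side view showed it down in the V. I didn't re-measure its position after pressing.
- **Foot position:** the foot was within about 2 to 3 mm of the ring in both outside cameras. The tool was vertical to within 0.1 degrees.
- **Press:** the net force of about 4 N plus the 3 N weight gives about 7 N on the roller. The slide comes to about 6.3 mm from the height and 6.6 mm from the force, near the middle of the 2 to 10 mm band.
- **Not confirmed by eye:** the overhanging collar hid most of the stem. Only a sliver of red showed below it and no green, so the band reading rests on the force and height figures.
- **Bystanders:** none was touched as far as the views show, but I didn't measure their positions at the end.
- **Refused calls:** the first two move calls were refused for lacking a turn value. Nothing moved as a result.

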